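# Torque down the coolant strainer cap

## Robot

A 6-joint arm with a two-finger parallel gripper is mounted at the origin on the work surface. World frame = base frame: x ahead of the robot, y to its left, z up, the work surface at z = 0. Lengths are in mm, angles in rad, forces in N, time in s.
With the tool pointing down it reaches from about 275 to 750 mm from the base axis. Payload 10.2 kg.
Tool frame: the origin (TCP) lies midway between the tips of the shut fingers; the grasp point (between the pads) lies 19 mm behind it (ctrl.pinch_z is the distance from the TCP to the grasp point, in mm); x points along the fingers, z is the direction in which the jaws open and shut, and the axes are right-handed (so a half turn about x gives the same grasp; the last joint's range is limited). The gripper opens to 85 mm and grips with 20 to 120 N. Pads are 22 mm wide; open, the fingers measure 114 mm over their backs; the gripper's body (76 mm by 85 mm) begins 54 mm behind the grasp point. The pads swing forward as they close: fully open they stand 13 mm farther back than shut.
Start: joints at [-1.486, 0.313, 1.498, -0, 1.331, -0.223], TCP at [159.043, -500.337, 231.294] pointing down, gripper open.
Joint ranges: [-2.94, 2.94], [-0.97, 2.17], [0.19, 2.56], [-1.23, 4.37], [0.02, 3.11], [-2.88, 2.88]. Speed limits (rad/s): [2.39, 2.39, 3.01, 3.14, 3.14, 3.14].

## Interface

Orientations are given as a unit quaternion [w, x, y, z].
In Python, from rig import ctrl, capture, workorder, nets gives the robot as it stands. The module is installed in compiled form; this text tells all that it offers.
- The arm moves only by the tool send_rows, never from a script. Its argument "rows" is text: rows parted by semicolons, each of 5 numbers parted by spaces: the opening, from 0 (shut) to 1 (fully open), then the shift along the tool's x, y, z in cm, then the turn about the tool's x in units of 5 degrees (1.0 is 5 degrees). In form: grip x y z yaw; .... A call has 1 to 12 rows; each row is the pose to reach, as a shift and turn from the pose commanded when the call began, along the tool's axes at that moment; what a row does not reach only later rows make up. A row lasts 1/10 s, in which the tool goes at most 50 mm and 8.59 degrees, less where a joint would pass 70% of its speed; a pose out of reach is approached as far as the arm can. A call with a gripper value outside its range is refused whole. The fingers move at their own pace and stop on an object; "grip_force" is the grip in N (left out, the last holds). Time passes only in rows, so rows that repeat a pose let the fingers close. It gives the time, the measured TCP pose, the force and the opening at its end, in the units of the state.
- ctrl.sense(): the state, without advancing time (a new reading comes with each control period).
- capture(name): name is "scene" or "top" or "wrist"; returns a dict with "pixels" (384x512x3 uint8, red, green, blue), "intrinsics" (3x3 intrinsics, pixels), "view" (4x4, takes a point from world to camera coordinates); the wrist camera has in their place "mount" (4x4, takes a point from camera to tool coordinates, whose origin is the TCP and whose axes are the tool frame's). Camera axes: x right, y down, z forward; pixel columns grow to the right and rows downward; lengths in mm; the calibration is good to about 2 mm. A picture is of the moment at which its call begins: read the wrist's pose just before it. There is no depth.
- workorder.finish_job(): hands the job in, once; it reports no verdict.
Trained networks look in a picture, given as the dict that the camera call returned (one of the last four; its "shot" number tells which), for a name from the list of things; names that differ only in an ending like _2 or _b are one class to them, and where a whole thing is asked for, a point or a joint stands for the part that bears it (a point fixed in the world has none). Each returns a list of dicts, best first, with "confidence" (0 to 1); they miss things now and then, are a little off and sometimes report something else, mostly with a low value. They report only what shows in the picture. A call takes as long as a camera call. They do not tell look-alikes from the thing itself.
- nets.boxes_of(picture, target): "location" ([x, y, z] in mm, in world coordinates, good to about 4 mm: the middle of the surface that is visible of it).
- nets.spot_point(picture, target): "location" ([x, y, z] in mm, in world coordinates, good to about 4 mm: a listed point, or the origin of a listed thing).
The state is a dict: "time_s": time; "joints": joint angles; "dq": joint speeds; "tau": joint torques, N m; "eef_pos": TCP position; "ee_rot": TCP orientation; "force": force on the tool from outside, world axes, zero at the start; "wrist_torque": the same for the moment, N m; "grip_width": opening from 0.0 (shut) to 1.0 (fully open).
Only numpy, scipy, OpenCV 4.12 (cv2) and the standard library are available. Lean on these libraries where they do the work, as an engineer would, in place of code of your own. Each camera call takes 0.05 s, during which the arm holds its last target.

## Task

The hex cap of the coolant strainer is only hand-tight: take the preset torque wrench from its cradle, fit its ring all the way down over the cap's hexagon and tighten clockwise (seen from above) until the wrench's joint breaks and the handle gives. Stop as soon as it gives, without pulling on towards the joint's stop, so that the cap is not overtightened. Then ease off so that the joint straightens, lift the wrench off without loosening the cap and lay it back in its cradle as it was, leaving the other things on the bench where they are.

Things in the scene. Friction and masses are not known exactly. Their poses are not given: they have to be found in the camera images.
- cap_hex (a point): Strainer cap: vertical brass hexagon, 46 mm across flats, 20 mm tall, top 4 mm chamfered, on a round 68 mm flange, on an aluminium pot (76 mm across, two brass pipe ports, 130 x 100 mm foot plate fixed to the bench). Point on the cap's axis, 8 mm above the flange, 12 mm below the cap's top, 100 mm above the bench. Turns with the cap; its x axis is square to one of the six flats.
- cap (a joint): Angle of the cap on its thread, rad; grows as it is tightened (clockwise from above). Starts hand-tight, between 0 and 0.28. It turns ever stiffer as the gasket under it is squeezed, and stays where it is left; how far it has to go, the wrench tells. Once tight it loosens from 0.3 to 1.2 N m the other way.
- wrench_ring (a point): Ring of the torque wrench: closed six-sided steel ring, 47.8 mm across flats inside (1.8 mm play on the cap, 0.07 rad either way), 70 mm across outside, 16 mm tall. Point at its centre, half-way up; x points away from the handle, square to an inner flat; z up. Fully seated, the ring rests on the cap's flange and this point meets the cap point.
- wrench_grip (a point): Pulling point of the wrench, a steel line round the black grip: on the handle's axis, half-way up, 160 mm from the ring's centre; x runs from handle to ring, z up. Handle: straight bar 24 mm wide, 26 mm tall, 50 to 245 mm from the ring's centre, level with the ring's mid-height. Wrench 0.43 kg, centre of mass about 110 mm from the ring's centre. 51 mm above the bench in the cradle.
- wrench_head (a joint): Break joint, a vertical pin 46 mm from the ring's centre: 0 straight, grows as the handle gives clockwise relative to the head, stop at 0.35 rad. A spring holds it straight until 1.3 N m at the pin: a square pull of about 11.4 N at the pulling point, 1.8 N m on the cap. Then it gives: it swings under a steady load that no longer rises, up to the stop; let go, it springs back straight.
- cradle_mid (a point): Wrench cradle, fixed to the bench: dark steel plate with two U saddles, 57 mm behind and 77 mm ahead of this point along its x axis, each 12 mm thick. They carry the handle's underside 38 mm above the bench, between 12 mm tall horns 40 mm apart. Point: where the pulling point lies with the wrench in place, 51 mm above the bench. The wrench lies along its x axis, ring towards +x.
- spanner: Bystander: open-ended spanner, 170 mm long, lying flat. Leave it where it is. Origin at its foot.
- offcut: Bystander: short U-shaped aluminium profile offcut, 110 x 40 x 25 mm. Leave it where it is. Origin at its foot.
- basket: Bystander: cylindrical steel strainer basket, open on top, 52 mm across, 58 mm tall. Leave it where it is. Origin at its foot.
- spray: Bystander: spray can, 56 mm across, 170 mm tall. Leave it where it is. Origin at its foot.
- cleaner: Bystander: white bottle, 64 mm across, 160 mm tall. Leave it where it is. Origin at its foot.
- carton: Bystander: cardboard box 100 x 70 x 45 mm. Leave it where it is. Origin at its foot.
- driver: Bystander: screwdriver, 190 mm long, lying flat. Leave it where it is. Origin at its foot.
- wrench: The torque wrench's handle; origin at the ring's centre while the joint is straight. For grasping use the pulling point.
Not all that is in view belongs to the job. Leave any turquoise look-alike of the part that bears cradle_mid alone. What is shaped like the part that bears cap_hex but orange is not meant.

How it is judged (in metres and radians):
On the way, in this order (a step that is already met when the one before it is completed fails the run):
1. the wrench's ring sits fully down on the cap's hexagon (horizontal distance between wrench_ring and cap_hex below 0.004 m and z of wrench_ring in the frame of cap_hex between -0.004 and 0.004 m and angle between the z axis of wrench_ring and the z axis of cap_hex, either way round below 0.1 rad), for 0.2 s.
2. with the ring on the cap, the wrench's joint has given (all of step 1 and value of joint wrench_head above 0.06 rad and value of joint cap above 0.39 rad), for 0.1 s.
At the end, for the whole second after the job is handed in: Cap angle between 0.39 and 0.82 rad; wrench released and at rest in its cradle, ring at the cradle's +x end, joint straight (under 0.03 rad), flat in both saddles (height within 6 mm, tilt under 0.1 rad), pulling point within 20 mm of the cradle point (value of joint cap between 0.39 and 0.82 rad and value of joint wrench_head below 0.03 rad and horizontal distance between wrench_grip and cradle_mid below 0.02 m and z of wrench_grip in the frame of cradle_mid between -0.006 and 0.006 m and x of wrench_ring in the frame of cradle_mid above 0.13 m and angle between the z axis of wrench_grip and the z axis of cradle_mid, either way round below 0.1 rad and linear speed of wrench below 0.02 m/s); the robot touches nothing.
It fails at once if the wrench is pulled on to its stop after it has given (joint beyond 0.30 rad) (value of joint wrench_head above 0.3 rad).
It fails at once if the cap is overtightened (beyond 0.82 rad) (value of joint cap above 0.82 rad).
It fails at once if a bystander is pushed more than 30 mm (distance of any of spanner, offcut, basket, spray, cleaner, carton, driver from where it was at the start of the episode above 0.03 m).
It also fails if it takes over 72 s, if anything falls off the work surface, if the arm or the gripper's body presses on something with over 40 N, if the wrist force passes 120 N, or if a joint passes its speed limit or range.

## Working session

There is one attempt and no reset: what is moved stays moved. The work goes in short steps, Python scripts to look and compute and a tool call to move; the robot and the scene stay as the last step left them, time stands still between calls to the robot, and variables do not carry over. Pictures are saved under pics/ and viewed, and the job is handed in when it is done.

Besides the shell and the picture viewer there is one more tool, called as name(argument=value, ...) on one line, values as JSON. send_rows: Moves the arm, as the interface text tells. Its arguments: {"type":"object","properties":{"rows":{"type":"string"},"grip_force":{"type":"number"}},"required":["rows"]}

```bash
ls; mkdir -p pics; cat > h.py <<'E'
import numpy as np, cv2
from rig import ctrl, capture, workorder, nets
from scipy.spatial.transform import Rotation as R
def save(p,n):
    cv2.imwrite('pics/'+n+'.png',cv2.cvtColor(p['pixels'],cv2.COLOR_RGB2BGR))
def rot(s):
    q=s['ee_rot'];return R.from_quat([q[1],q[2],q[3],q[0]]).as_matrix()
def ray(p,u,v,s=None):
    d=np.linalg.inv(p['intrinsics'])@np.array([u,v,1.])
    if 'view' in p:
        V=np.linalg.inv(p['view'])
    else:
        T=np.eye(4);T[:3,:3]=rot(s);T[:3,3]=s['eef_pos'];V=T@p['mount']
    return V[:3,3],V[:3,:3]@d
def atz(p,u,v,z,s=None):
    o,d=ray(p,u,v,s);return o+d*(z-o[2])/d[2]
def proj(p,X,s=None):
    if 'view' in p: V=np.array(p['view'])
    else:
        T=np.eye(4);T[:3,:3]=rot(s);T[:3,3]=s['eef_pos'];V=np.linalg.inv(T@p['mount'])
    c=V[:3,:3]@np.asarray(X)+V[:3,3];k=p['intrinsics']@c;return k[:2]/k[2]
E
python3 - <<'E'
from h import *
print(ctrl.sense(), ctrl.pinch_z)
for n in ['scene','top']:
    p=capture(n);save(p,n+'0')
    print(n)
    for t in ['cap_hex','wrench_ring','wrench_grip','cradle_mid']:
        print(t,[(np.round(d['location']),round(d['confidence'],2)) for d in nets.spot_point(p,t)][:4])
    for t in ['spanner','offcut','basket','spray','cleaner','carton','driver']:
        print(t,[(np.round(d['location']),round(d['confidence'],2)) for d in nets.boxes_of(p,t)][:2])
E
```

```text
pics
{'time_s': 0.0, 'joints': array([-1.48639880e+00,  3.13485803e-01,  1.49846218e+00, -1.86700411e-06,
        1.33098571e+00, -2.23430024e-01]), 'dq': array([ 1.39502844e-03,  2.03147153e-04, -7.35178252e-04, -2.15468875e-03,
        3.02454430e-04, -8.56567085e-05]), 'tau': array([ 2.76345945e-04, -4.12268651e+01, -2.59739417e+01, -1.88090835e-04,
        4.22532350e-03, -8.40530265e-05]), 'eef_pos': array([ 159.01951823, -500.06276866,  230.70730582]), 'ee_rot': array([ 0.57043104,  0.41779301,  0.57105433, -0.41707838]), 'force': array([-0.34454877, -0.1150984 ,  0.34449409]), 'wrist_torque': array([-0.0323457 ,  0.01624493, -0.00438697]), 'grip_width': 0.9992173134915142} 18.700000000000003
scene
cap_hex [(array([528., 201., 104.]), 0.69), (array([330., 127., 101.]), 0.57), (array([581., 455.,   4.]), 0.21)]
wrench_ring [(array([ 677., -183.,   49.]), 0.54)]
wrench_grip [(array([ 522., -150.,   52.]), 0.95)]
cradle_mid [(array([ 218., -244.,   54.]), 0.67), (array([ 526., -155.,   54.]), 0.59)]
spanner [(array([681.,   8.,   4.]), 0.89)]
offcut [(array([682.,   9.,   5.]), 0.
[... 192 characters left out ...]
., -423.,   45.]), 0.68)]
driver [(array([ 304., -471.,   24.]), 0.85), (array([ 598., -165.,   60.]), 0.24)]
top
cap_hex [(array([522., 196., 102.]), 0.71), (array([327., 122., 103.]), 0.66), (array([ 484., -409.,    2.]), 0.44)]
wrench_ring []
wrench_grip [(array([ 523., -153.,   47.]), 0.74)]
cradle_mid [(array([ 528., -158.,   55.]), 0.76), (array([ 217., -243.,   50.]), 0.63)]
spanner [(array([680.,   5.,   7.]), 0.59)]
offcut [(array([500., -12.,   2.]), 0.64)]
basket [(array([459., 413.,  16.]), 0.78)]
spray [(array([ 583., -163.,   56.]), 0.32), (array([ 481., -409.,   48.]), 0.21)]
cleaner []
carton [(array([ 480., -406.,   46.]), 0.74)]
driver [(array([ 298., -469.,   24.]), 0.54)]
```

View pics/scene0.png

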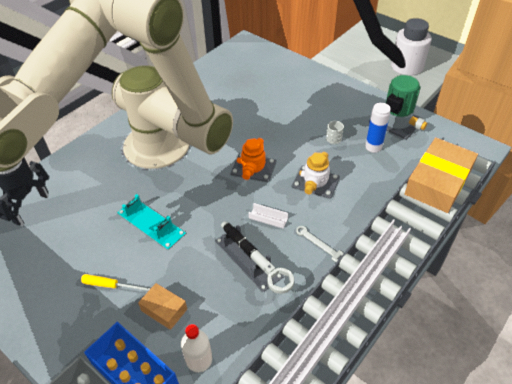

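View pics/top0.png

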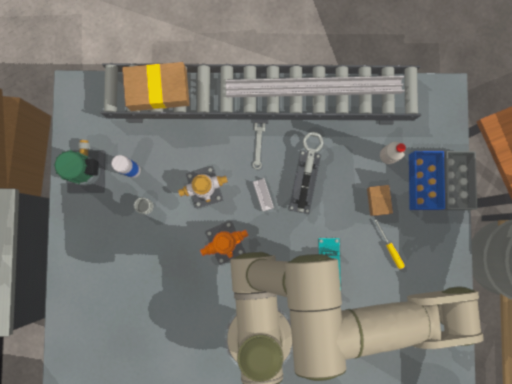

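The scene picture shows the orange decoy at about (252,157) and the brass/aluminium pot at about (317,172). The wrench lies in the dark cradle, with its grip at (245,245) and ring at (280,277), and the turquoise look-alike cradle is at (150,220). I'll look at the cap with the wrist camera first.

```bash
cat >> h.py <<'E'
def shift(target,s=None,yaw=None):
    """rows shift (cm) for TCP world target; yaw = desired world angle of tool z (deg, mod 180)"""
    s=s or ctrl.sense();M=rot(s)
    d=M.T@(np.array(target)-s['eef_pos'])/10
    a=np.degrees(np.arctan2(M[1,2],M[0,2]))
    t=None
    if yaw is not None:
        # tool x is down: positive turn about x = negative world yaw
        sg=np.sign(M[2,0]); t=sg*((yaw-a+90)%180-90)/5
    return np.round(d,2),'toolz yaw',round(a,1),'turn',t
E
python3 - <<'E'
from h import *
s=ctrl.sense();p=capture('wrist');print(np.round(p['mount'],2),p['intrinsics'],np.round(rot(s),3))
print(shift([510,190,300]))
E
```

```text
[[   0.     -0.28    0.96 -142.95]
 [   0.     -0.96   -0.28   71.16]
 [   1.      0.     -0.     -0.18]
 [   0.      0.      0.      1.  ]] [[309.29015332   0.         256.01710247]
 [  0.         309.29015332 193.80175661]
 [  0.           0.           1.        ]] [[-0.     0.953  0.303]
 [ 0.     0.303 -0.953]
 [-1.    -0.    -0.   ]]
(array([ -6.87,  54.36, -55.16]), 'toolz yaw', np.float64(-72.4), 'turn', None)
```

```bash
python3 - <<'E'
from h import *
print(shift([525,199,250]))
E
```

```text
(array([ -1.87,  56.06, -55.56]), 'toolz yaw', np.float64(-72.4), 'turn', None)
```

send_rows(rows="1 -1.9 56 -55.5 0;1 -1.9 56 -55.5 0;1 -1.9 56 -55.5 0;1 -1.9 56 -55.5 0;1 -1.9 56 -55.5 0;1 -1.9 56 -55.5 0;1 -1.9 56 -55.5 0;1 -1.9 56 -55.5 0;1 -1.9 56 -55.5 0;1 -1.9 56 -55.5 0;1 -1.9 56 -55.5 0;1 -1.9 56 -55.5 0")

```text
time_s: 2.45
eef_pos: [437.7, 33.3, 246.1]
ee_rot: [0.571, 0.417, 0.57, -0.417]
force: [1.3, -2.1, 0.7]
grip_width: 1.0
```

```bash
python3 - <<'E'
from h import *
print(shift([525,199,250]),ctrl.sense()['joints'])
E
```

```text
(array([ -0.39,  13.34, -13.14]), 'toolz yaw', np.float64(-72.3), 'turn', None) [-1.92052423e-01  1.08729969e-01  1.71232978e+00 -1.01292193e-04
  1.31964026e+00  1.07067877e+00]
```

send_rows(rows="1 -0.4 13.3 -13.1 0;1 -0.4 13.3 -13.1 0;1 -0.4 13.3 -13.1 0;1 -0.4 13.3 -13.1 0;1 -0.4 13.3 -13.1 0;1 -0.4 13.3 -13.1 0;1 -0.4 13.3 -13.1 0;1 -0.4 13.3 -13.1 0")

```text
time_s: 3.25
eef_pos: [524.0, 195.3, 250.0]
ee_rot: [0.571, 0.418, 0.57, -0.418]
force: [0.2, -0.3, 0.3]
grip_width: 0.999
```

```bash
python3 - <<'E'
from h import *
s=ctrl.sense();p=capture('wrist');save(p,'w1');np.savez('w1.npz',**{k:p[k] for k in('pixels','intrinsics','mount')})
import pickle;pickle.dump(s,open('w1.pkl','wb'))
print(s['joints'],s['eef_pos'])
print([(np.round(d['location'],1),d['confidence']) for d in nets.spot_point(p,'cap_hex')])
E
```

```text
[ 1.47332491e-01  3.76504622e-01  1.36019878e+00 -6.29241598e-05
  1.40460703e+00  1.41166881e+00] [524.04744733 195.3305218  250.04703469]
[(array([329.4, 125.6,  98.2]), 0.75), (array([523.1, 199.1, 100.6]), 0.59)]
```

View pics/w1.png

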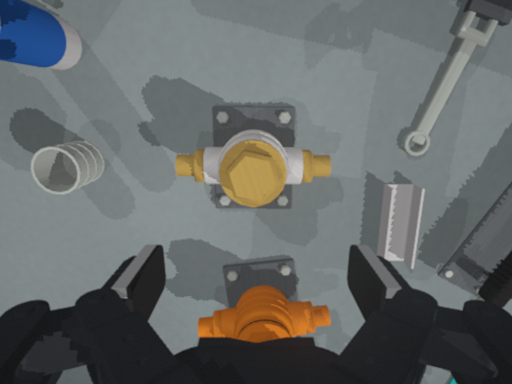

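The picture shows the brass cap at (253,173), its two ports left and right at about (185,165) and (320,165), and the orange decoy behind it. I'll rectify to the cap-top plane to read the hexagon's yaw.

```bash
python3 - <<'E'
from h import *
import pickle
p=dict(np.load('w1.npz'));s=pickle.load(open('w1.pkl','rb'))
# rectify 100x100mm around (524,199) at z=112, 6px/mm ; image right=-y? use col=x right,row=-y
def rect(z,f,c=(524,199),h=50,k=6):
    src=[];dst=[]
    for dx,dy in((-h,-h),(h,-h),(h,h),(-h,h)):
        src.append(proj(p,[c[0]+dx,c[1]+dy,z],s));dst.append([(dx+h)*k,(h-dy)*k])
    H=cv2.getPerspectiveTransform(np.float32(src),np.float32(dst))
    im=cv2.warpPerspective(cv2.cvtColor(p['pixels'],cv2.COLOR_RGB2BGR),H,(2*h*k,2*h*k),flags=cv2.INTER_CUBIC)
    for i in range(0,2*h*k,60): cv2.line(im,(i,0),(i,8),(0,0,255),1);cv2.line(im,(0,i),(8,i),(0,0,255),1)
    im=cv2.convertScaleAbs(im,alpha=1.0)
    cv2.imwrite(f,im)
rect(112,'pics/r112.png')
E
```

```text
(no output)
```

View pics/r112.png

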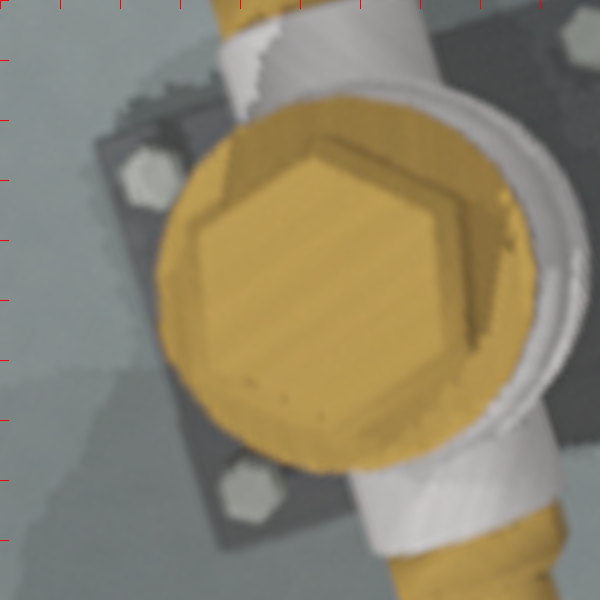

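Cap hexagon yaw is about 4.4° (mod 60°) and its centre about (527.5, 200.5). I'll view it again at the tool yaw used for seating, with the ring pointing 124.4° and the handle at -56°. Looking at the ring from the same relative pose then cancels any camera bias.

```bash
python3 - <<'E'
from h import *
print(shift([527.5,200.5,250],yaw=34.4))
E
```

```text
(array([ 0.01,  0.47, -0.38]), 'toolz yaw', np.float64(-72.4), 'turn', np.float64(14.633400610014268))
```

send_rows(rows="1 0 0.5 -0.4 -21.4;1 0 0.5 -0.4 -21.4;1 0 0.5 -0.4 -21.4;1 0 0.5 -0.4 -21.4;1 0 0.5 -0.4 -21.4;1 0 0.5 -0.4 -21.4;1 0 0.5 -0.4 -21.4;1 0 0.5 -0.4 -21.4;1 0 0.5 -0.4 -21.4;1 0 0.5 -0.4 -21.4;1 0 0.5 -0.4 -21.4;1 0 0.5 -0.4 -21.4")

```text
time_s: 4.55
eef_pos: [527.7, 201.1, 250.0]
ee_rot: [0.681, -0.189, 0.681, 0.189]
force: [0.2, -0.2, 0.3]
grip_width: 1.0
```

send_rows(rows="1 0 0 0 -0.9;1 0 0 0 -0.9;1 0 0 0 -0.9")

```text
time_s: 4.85
eef_pos: [527.7, 201.3, 249.9]
ee_rot: [0.674, -0.213, 0.674, 0.213]
force: [0.1, 0.2, -0.4]
grip_width: 0.997
```

```bash
cat >> h.py <<'E'
import pickle
def wshot(n):
    s=ctrl.sense();p=capture('wrist');save(p,n)
    pickle.dump((s,{k:p[k] for k in('pixels','intrinsics','mount')}),open(n+'.pkl','wb'))
    M=rot(s);print('tcp',np.round(s['eef_pos'],2),'ty yaw',round(np.degrees(np.arctan2(M[1,1],M[0,1])),2))
    return s,p
def rectt(n,f,c,x,h=50,k=6):
    """rectify on plane tool x=x around tool (y,z)=c ; col = tool z, row = -tool y"""
    s,p=pickle.load(open(n+'.pkl','rb'));V=np.linalg.inv(p['mount']);src=[];dst=[]
    for dy,dz in((-h,-h),(h,-h),(h,h),(-h,h)):
        q=V[:3,:3]@np.array([x,c[0]+dy,c[1]+dz])+V[:3,3];q=p['intrinsics']@q
        src.append(q[:2]/q[2]);dst.append([(dz+h)*k,(h-dy)*k])
    H=cv2.getPerspectiveTransform(np.float32(src),np.float32(dst))
    im=cv2.warpPerspective(cv2.cvtColor(p['pixels'],cv2.COLOR_RGB2BGR),H,(2*h*k,2*h*k),flags=cv2.INTER_CUBIC)
    cv2.imwrite('pics/'+f+'.png',im);return im
E
python3 - <<'E'
from h import *
s,p=wshot('w2')
print([(np.round(d['location'],1),d['confidence']) for d in nets.spot_point(p,'cap_hex')])
rectt('w2','r2',(0,0),s['eef_pos'][2]-112)
E
```

```text
tcp [527.75 201.3  249.9 ] ty yaw 125.11
[(array([525.5, 202.8,  99.8]), 0.83), (array([330.1, 123.2, 102. ]), 0.57)]
```

View pics/r2.png

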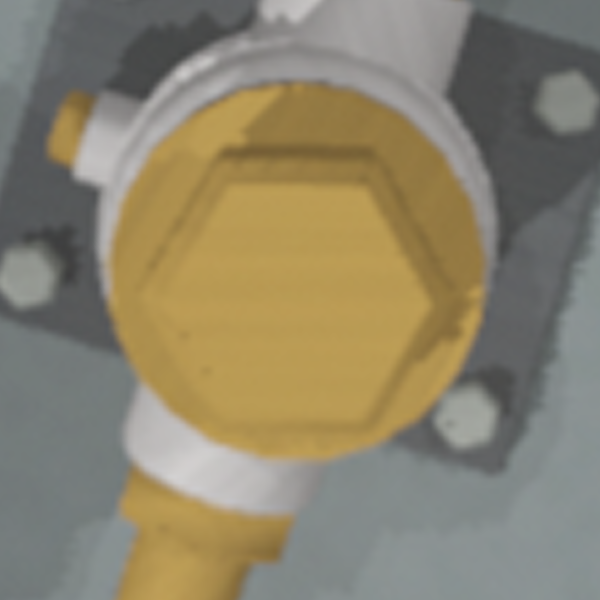

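View pics/w2.png

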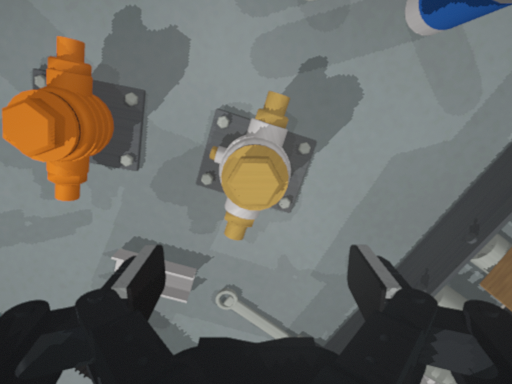

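At this yaw the hexagon's flats are square to the tool: edges at rows 183 and 430, corners at columns 143 and 432. Its centre is at about tool (y,z) = (-1.0,-2.0) mm. Next I'll view the ring the same way.

```bash
python3 - <<'E'
from h import *
print(shift([679,-184,197]))
E
```

```text
(array([  5.29, -40.22,  -9.83]), 'toolz yaw', np.float64(35.2), 'turn', None)
```

send_rows(rows="1 5.3 -40.2 -9.8 27.2;1 5.3 -40.2 -9.8 27.2;1 5.3 -40.2 -9.8 27.2;1 5.3 -40.2 -9.8 27.2;1 5.3 -40.2 -9.8 27.2;1 5.3 -40.2 -9.8 27.2;1 5.3 -40.2 -9.8 27.2;1 5.3 -40.2 -9.8 27.2;1 5.3 -40.2 -9.8 27.2;1 5.3 -40.2 -9.8 27.2;1 5.3 -40.2 -9.8 27.2;1 5.3 -40.2 -9.8 27.2")

```text
time_s: 6.15
eef_pos: [679.8, -183.5, 196.5]
ee_rot: [0.585, 0.397, 0.585, -0.397]
force: [0.3, 0.5, 1.0]
grip_width: 1.0
```

```bash
python3 - <<'E'
from h import *
print(shift([679,-184,197],yaw=79))
E
```

```text
(array([-0.05, -0.09,  0.01]), 'toolz yaw', np.float64(-68.3), 'turn', np.float64(6.536264158828681))
```

send_rows(rows="1 0 0 0 6.5;1 0 0 0 6.5;1 0 0 0 6.5;1 0 0 0 6.5;1 0 0 0 6.5")

```text
time_s: 6.65
eef_pos: [679.8, -183.3, 196.6]
ee_rot: [-0.452, -0.544, -0.452, 0.544]
force: [-0.6, 0.2, 0.5]
grip_width: 0.999
```

```bash
python3 - <<'E'
from h import *
s,p=wshot('w3')
for t in ['wrench_ring','wrench_grip','cradle_mid']: print(t,[(np.round(d['location'],1),d['confidence']) for d in nets.spot_point(p,t)])
rectt('w3','r3',(0,0),s['eef_pos'][2]-59)
E
```

```text
tcp [ 679.8  -183.28  196.64] ty yaw -10.48
wrench_ring [(array([ 646.3, -455.4,    1.5]), 0.28)]
wrench_grip [(array([ 521.2, -154.7,   49.2]), 0.96)]
cradle_mid [(array([ 530.8, -152.1,   49.1]), 0.84)]
```

View pics/r3.png

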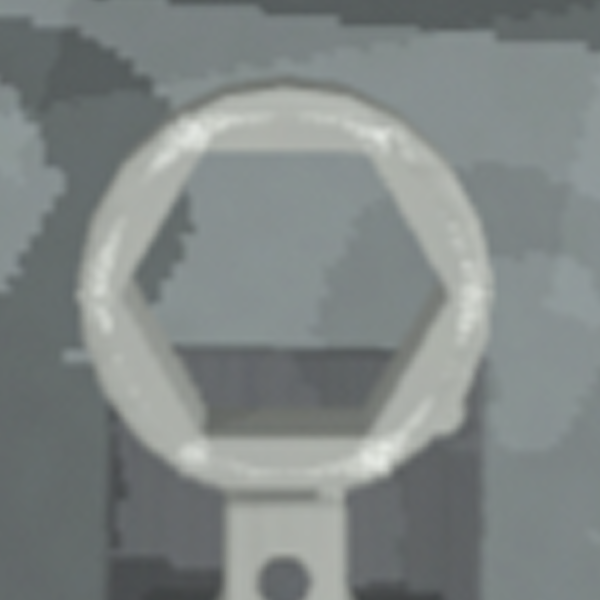

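View pics/w3.png

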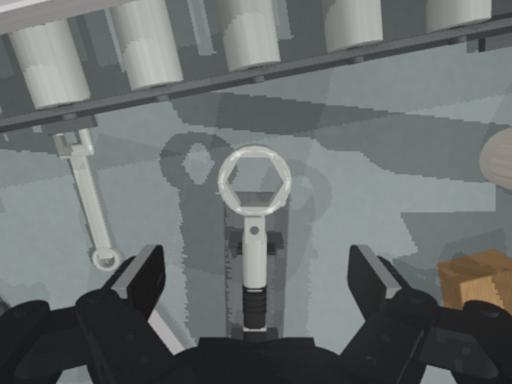

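Ring picture: inner-hex edges at rows 151 and 437 (47.7 mm, matches), corners at columns 120 and 448, square to the tool. Its centre is at tool (y,z) ≈ (+1.0,-2.5). Comparing the two cap views gives a camera bias of about (0.4,-1.0) mm. Next I go to the grasp, 120 mm from the ring.

```bash
python3 - <<'E'
from h import *
print(shift([562.7,-160.1,100]),shift([562.7,-160.1,31]))
E
```

```text
(array([  9.67, -11.94,  -0.19]), 'toolz yaw', np.float64(-100.3), 'turn', None) (array([ 16.57, -11.94,  -0.19]), 'toolz yaw', np.float64(-100.3), 'turn', None)
```

send_rows(rows="1 4 -11.9 -0.2 0;1 9 -11.9 -0.2 0;1 9 -11.9 -0.2 0;1 9 -11.9 -0.2 0;1 9.7 -11.9 -0.2 0;1 9.7 -11.9 -0.2 0")

```text
time_s: 7.45
eef_pos: [564.6, -160.5, 100.3]
ee_rot: [0.454, 0.543, 0.452, -0.543]
force: [0.3, -0.5, 0.3]
grip_width: 1.002
```

```bash
python3 - <<'E'
from h import *
s,p=wshot('w4')
print(shift([562.7,-160.1,31]))
rectt('w4','r4',(30,0),s['eef_pos'][2]-64)
E
```

```text
tcp [ 564.56 -160.49  100.31] ty yaw -10.33
(array([ 6.98, -0.24, -0.01]), 'toolz yaw', np.float64(-100.3), 'turn', None)
```

View pics/w4.png

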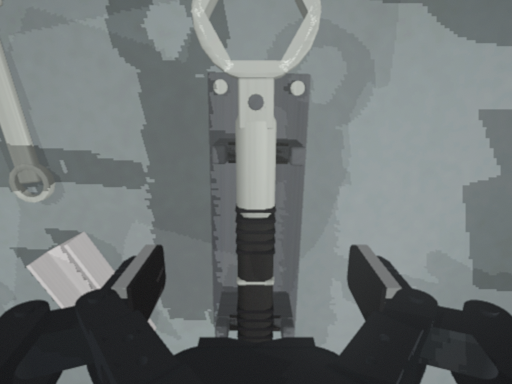

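View pics/r4.png

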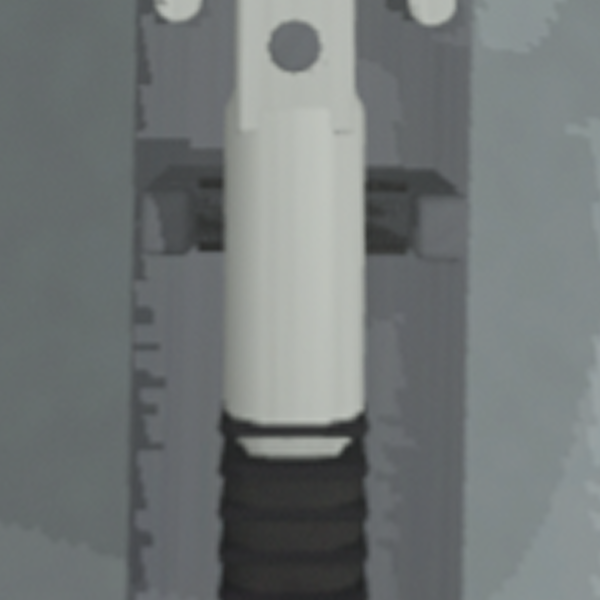

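The handle axis is centred under the jaws at columns 256/512, and both saddles and the white grip line at (256,281) are visible. I'll descend and grip.

send_rows(rows="1 4 -0.2 0 0;1 6.9 -0.2 0 0;1 6.9 -0.2 0 0;1 6.9 -0.2 0 0;0 6.9 -0.2 0 0;0 6.9 -0.2 0 0;0 6.9 -0.2 0 0;0 6.9 -0.2 0 0;0 6.9 -0.2 0 0;0 6.9 -0.2 0 0", grip_force=110)

```text
time_s: 8.5
eef_pos: [561.6, -159.5, 31.5]
ee_rot: [0.453, 0.543, 0.452, -0.543]
force: [-1.3, 1.2, 6.5]
grip_width: 0.261
```

```bash
python3 - <<'E'
from h import *
s,p=wshot('w5');print(s['force'],s['wrist_torque'],s['grip_width'],s['time_s'],s['joints'])
E
```

```text
tcp [ 561.56 -159.54   31.54] ty yaw -10.36
[-1.33056418  1.16584491  6.46492025] [0.18360579 0.15666314 0.02221991] 0.2613638095451791 8.5 [-4.77427934e-01  6.60889790e-01  1.52407686e+00  1.62792430e-04
  9.55522576e-01  1.27415956e+00]
```

View pics/w5.png

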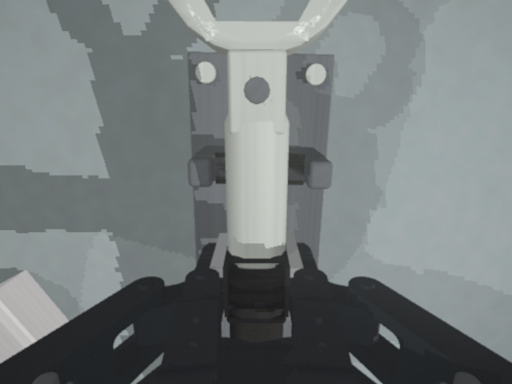

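send_rows(rows="0 -1 0 0 0;0 -2 0 0 0;0 -4 0 0 0;0 -6 0 0 0;0 -9 0 0 0;0 -9 0 0 0;0 -9 0 0 0")

```text
time_s: 9.25
eef_pos: [561.0, -159.4, 120.5]
ee_rot: [-0.453, -0.543, -0.453, 0.543]
force: [0.3, -0.5, -4.9]
grip_width: 0.264
```

```bash
python3 - <<'E'
from h import *
s,p=wshot('w6');print(s['force'],s['wrist_torque'],s['grip_width'],s['time_s'])
print(shift([597.2,100.3,120]))
E
```

```text
tcp [ 560.96 -159.37  120.47] ty yaw -10.37
[ 0.29399707 -0.48649547 -4.88959453] [-0.014196    0.07945712  0.0249661 ] 0.26434742423120394 9.25
(array([ -0.03,  -1.06, -26.18]), 'toolz yaw', np.float64(-100.4), 'turn', None)
```

View pics/w6.png

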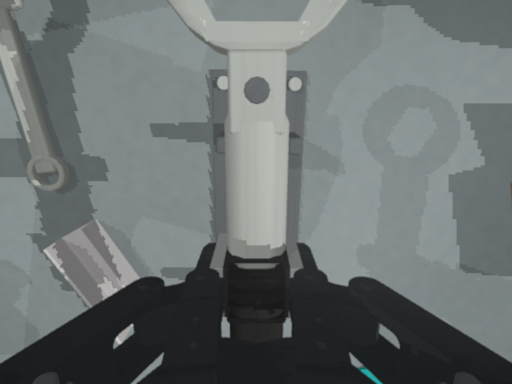

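Lifted: the ring's lower edge and the pin at (257,90) are where they were before, so the wrench has not tilted. I'll carry it to above the cap.

send_rows(rows="0 0 -1.1 -3 -1.5;0 0 -1.1 -6 -3;0 0 -1.1 -9 -4.7;0 0 -1.1 -12 -6.4;0 0 -1.1 -15 -8.1;0 0 -1.1 -18 -9.8;0 0 -1.1 -21 -11.5;0 0 -1.1 -24 -13.2;0 0 -1.1 -26.2 -14.9;0 0 -1.1 -26.2 -16.6;0 0 -1.1 -26.2 -18.3;0 0 -1.1 -26.2 -20")

```text
time_s: 10.5
eef_pos: [596.6, 100.5, 118.7]
ee_rot: [0.706, -0.0, 0.708, 0.0]
force: [-0.1, -0.1, -5.0]
grip_width: 0.264
```

send_rows(rows="0 0 0 0 -1.7;0 0 0 0 -3.4;0 0 0 0 -5.1;0 0 0 0 -6.6;0 0 0 0 -7.1;0 0 0 0 -7.1;0 0 0 0 -7.1;0 0 0 0 -7.1")

```text
time_s: 11.3
eef_pos: [597.3, 100.2, 120.1]
ee_rot: [0.674, -0.213, 0.675, 0.213]
force: [0.9, -0.1, -4.5]
grip_width: 0.26
```

```bash
python3 - <<'E'
from h import *
s,p=wshot('w7');print(s['force'],s['wrist_torque'],s['grip_width'],s['time_s'],s['joints'])
print(shift([597.2,100.3,120]))
for n in('scene','top'):
    q=capture(n);save(q,n+'7');print(proj(q,[527.7,199.6,112]))
    im=cv2.imread('pics/%s7.png'%n);u,v=proj(q,[527.7,199.6,112]).astype(int)
    c=im[max(0,v-50):v+50,max(0,u-65):u+65];cv2.imwrite('pics/%s7c.png'%n,cv2.resize(c,None,fx=6,fy=6,interpolation=cv2.INTER_CUBIC))
E
```

```text
tcp [597.26 100.22 120.1 ] ty yaw 125.08
[ 0.92016993 -0.10870145 -4.52844829] [ 0.00209395 -0.03045937  0.02926439] 0.260123113999013 11.3 [-2.69871608e-02  5.88852153e-01  1.38241608e+00 -6.71226661e-06
  1.17140209e+00 -6.39186593e-01]
(array([ 0.03,  0.02, -0.01]), 'toolz yaw', np.float64(35.1), 'turn', None)
[318.32643767 156.37673015]
[201.08794579 183.0320923 ]
```

View pics/w7.png

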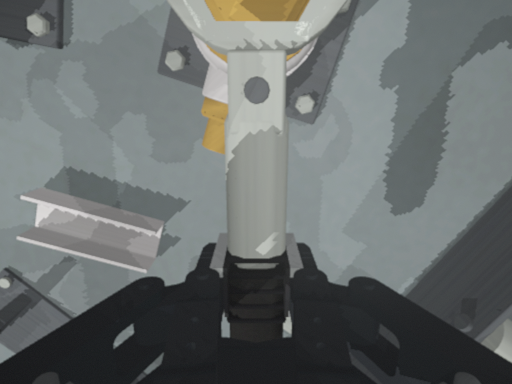

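View pics/scene7c.png

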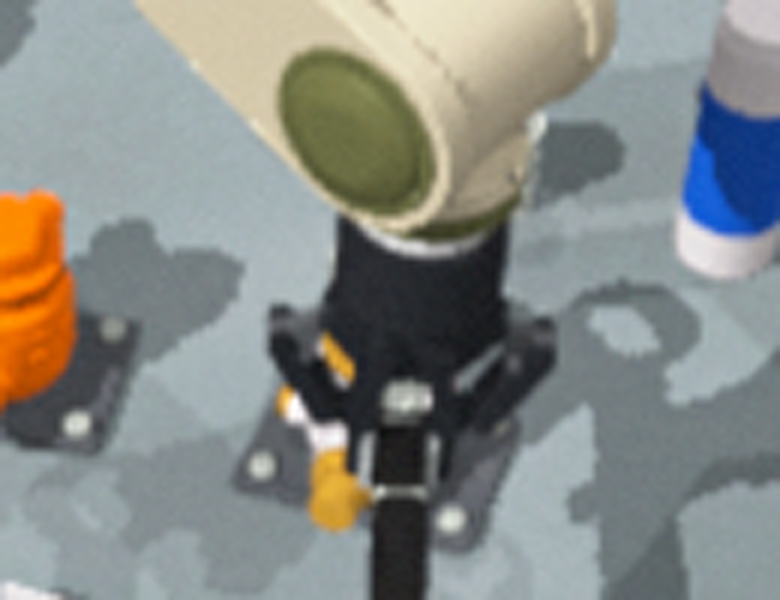

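View pics/top7c.png

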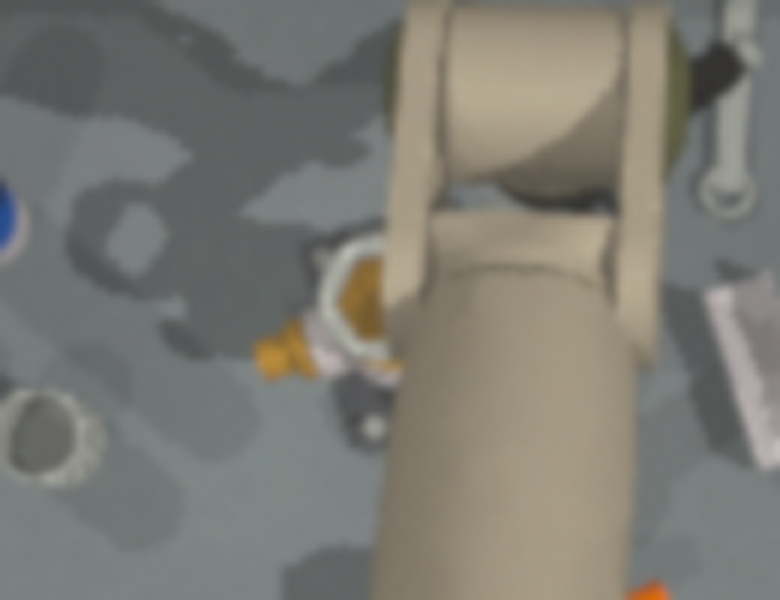

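The cap shows inside the ring in the wrist view and the top view, with brass at about (255,10) and (360,295). I'll descend to just above the cap and look more closely.

send_rows(rows="0 0.8 0 0 0;0 1.7 0 0 0;0 1.7 0 0 0")

```text
time_s: 11.75
eef_pos: [596.5, 100.2, 101.8]
ee_rot: [0.673, -0.213, 0.675, 0.214]
force: [-0.7, 0.1, -4.6]
grip_width: 0.267
```

```bash
python3 - <<'E'
from h import *
s,p=wshot('w8');print(s['force'],s['wrist_torque'],s['time_s'])
im=cv2.imread('pics/w8.png')[0:130,160:350];cv2.imwrite('pics/w8c.png',cv2.resize(im,None,fx=4,fy=4,interpolation=cv2.INTER_CUBIC))
E
```

```text
tcp [596.55 100.22 101.77] ty yaw 125.13
[-0.66894974  0.07830453 -4.55264643] [-0.04984145  0.02556506  0.03007976] 11.75
```

View pics/w8c.png

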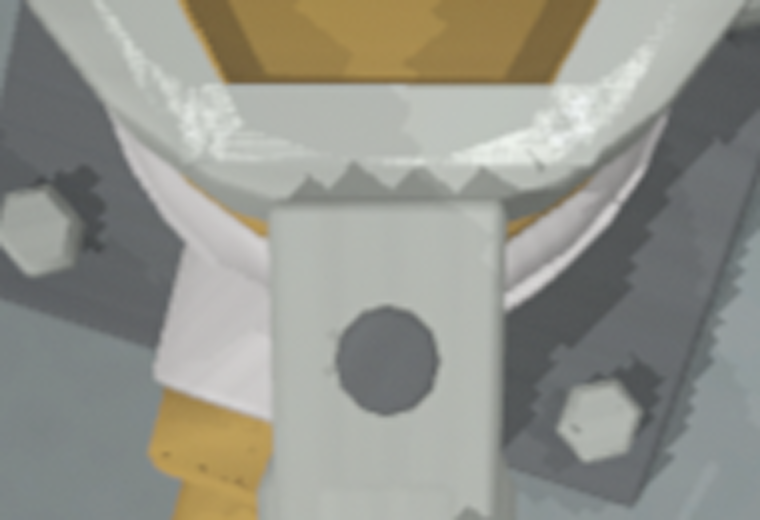

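The hexagon's edges are symmetric inside the ring: brass face at columns 265–510 and ring corners at 222 and 555, both centred near 388. I'll lower it stepwise and watch the force.

send_rows(rows="0 0.3 0.05 0 0;0 0.6 0.05 0 0;0 0.9 0.05 0 0;0 0.9 0.05 0 0")

```text
time_s: 12.2
eef_pos: [597.0, 100.6, 94.3]
ee_rot: [0.674, -0.213, 0.674, 0.214]
force: [-0.3, -0.1, -5.0]
grip_width: 0.267
```

```bash
python3 - <<'E'
from h import *
s=ctrl.sense();print(s['eef_pos'],s['force'],s['wrist_torque'],s['time_s'])
print(shift([597.2,100.3,80.5]))
E
```

```text
[596.99398494 100.63312222  94.2687344 ] [-0.30218759 -0.0519527  -5.0000594 ] [-0.02304166 -0.02858383 -0.00372801] 12.2
(array([ 1.38, -0.04, -0.  ]), 'toolz yaw', np.float64(35.1), 'turn', None)
```

send_rows(rows="0 0.4 0 0 0;0 0.8 0 0 0;0 1.1 0 0 0;0 1.2 0 0 0;0 1.3 0 0 0;0 1.3 0 0 0")

```text
time_s: 12.8
eef_pos: [597.2, 100.6, 81.7]
ee_rot: [0.674, -0.213, 0.674, 0.213]
force: [-0.9, -0.1, -5.9]
grip_width: 0.264
```

```bash
python3 - <<'E'
from h import *
s=ctrl.sense();print(s['eef_pos'],s['force'],s['wrist_torque'],s['time_s'])
print(shift([597.2,100.3,80.5]))
E
```

```text
[597.21438135 100.63237573  81.68301283] [-0.94989286 -0.12474967 -5.90565492] [-0.07720494  0.0298306   0.03851864] 12.8
(array([ 0.12, -0.03, -0.02]), 'toolz yaw', np.float64(35.1), 'turn', None)
```

send_rows(rows="0 0.1 0 0 0;0 0.2 0 0 0;0 0.2 0 0 0")

```text
time_s: 13.1
eef_pos: [597.3, 100.7, 80.2]
ee_rot: [0.674, -0.213, 0.674, 0.213]
force: [-2.6, -0.2, -0.5]
grip_width: 0.263
```

```bash
python3 - <<'E'
from h import *
s,p=wshot('w9');print(s['eef_pos'],s['force'],s['wrist_torque'],s['time_s'])
E
```

```text
tcp [597.29 100.65  80.16] ty yaw 125.14
[597.29264514 100.65279596  80.16100689] [-2.57634752 -0.21292142 -0.53424864] [0.16885051 0.50072597 0.14111056] 13.1
```

View pics/w9.png

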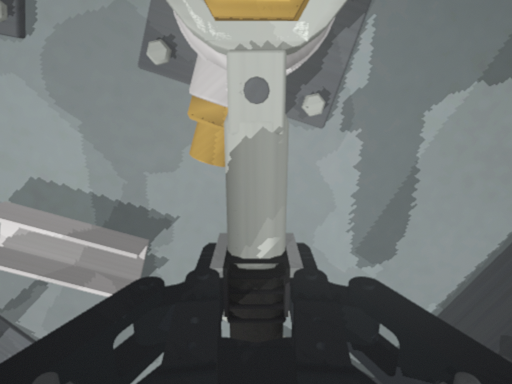

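Contact with the flange: the weight is taken off the wrist and z = 80.2, against 80.5 expected when seated. Now I tighten in small arcs about the cap axis (lever 121 mm), checking force after each.

send_rows(rows="0 0 0 -0.24 0.23;0 0 0.01 -0.48 0.46;0 0 0.02 -0.73 0.69;0 0 0.04 -0.97 0.92;0 0 0.04 -0.97 0.92")

```text
time_s: 13.65
eef_pos: [588.7, 95.3, 79.9]
ee_rot: [0.682, -0.186, 0.682, 0.186]
force: [-2.6, -0.6, 2.2]
grip_width: 0.264
```

```bash
cat >> h.py <<'E'
def st():
    s=ctrl.sense();M=rot(s);f=M.T@s['force'];t=M.T@s['wrist_torque']
    y=np.degrees(np.arctan2(M[1,1],M[0,1]));pos=s['eef_pos']
    C=np.array([597.29,100.65])+121*np.array([np.cos(np.radians(125.14)),np.sin(np.radians(125.14))])
    r=pos[:2]-C
    print('t',round(s['time_s'],2),'tcp',np.round(pos,1),'yaw turned',round(np.radians(125.14-y),3),'arc turned',round(np.radians(-54.86)-np.arctan2(r[1],r[0]),3),'rad',round(np.hypot(*r),1),'Ftool',np.round(f,1),'Ttool',np.round(t,2))
E
python3 -c "
from h import *
st()"
```

```text
t 13.65 tcp [588.7  95.3  79.9] yaw turned 0.081 arc turned 0.084 rad 120.8 Ftool [-2.2  0.8 -2.6] Ttool [-0.38  0.56  0.63]
```

send_rows(rows="0 -0.03 0 -0.3 0.2;0 -0.03 0.01 -0.58 0.4;0 -0.03 0.02 -0.83 0.6;0 -0.03 0.04 -1.08 0.8;0 -0.03 0.04 -1.08 0.8")

```text
time_s: 14.15
eef_pos: [580.4, 91.0, 80.3]
ee_rot: [0.69, -0.161, 0.687, 0.162]
force: [3.3, 5.4, -1.7]
grip_width: 0.261
```

```bash
python3 -c "
from h import *
st()"
```

```text
t 14.15 tcp [580.4  91.   80.3] yaw turned 0.152 arc turned 0.161 rad 120.7 Ftool [1.7 3.3 5.4] Ttool [ 0.14 -0.91  0.8 ]
```

send_rows(rows="0 0 0 -0.24 0.25;0 0 0.01 -0.48 0.5;0 0 0.02 -0.73 0.75;0 0 0.04 -0.97 0.97;0 0 0.04 -0.97 0.97")

```text
time_s: 14.65
eef_pos: [571.4, 87.0, 80.3]
ee_rot: [0.696, -0.132, 0.693, 0.133]
force: [3.9, 5.8, -1.8]
grip_width: 0.264
```

```bash
python3 -c "
from h import *
st()"
```

```text
t 14.65 tcp [571.4  87.   80.3] yaw turned 0.236 arc turned 0.243 rad 120.8 Ftool [1.8 4.  5.7] Ttool [-0.2  -0.76  0.87]
```

send_rows(rows="0 0 0.01 -0.24 0.23;0 0 0.03 -0.48 0.46;0 0 0.05 -0.73 0.69;0 0 0.07 -0.97 0.92;0 0 0.07 -0.97 0.92")

```text
time_s: 15.15
eef_pos: [562.4, 83.8, 80.4]
ee_rot: [0.701, -0.104, 0.698, 0.105]
force: [4.3, 5.1, -1.8]
grip_width: 0.267
```

```bash
python3 -c "
from h import *
st()"
```

```text
t 15.15 tcp [562.4  83.8  80.4] yaw turned 0.316 arc turned 0.321 rad 120.9 Ftool [1.9 3.6 5.6] Ttool [-0.31 -0.78  0.75]
```

send_rows(rows="0 0 0.01 -0.25 0.23;0 0 0.03 -0.5 0.46;0 0 0.05 -0.75 0.69;0 0 0.07 -1 0.92;0 0 0.07 -1 0.92")

```text
time_s: 15.65
eef_pos: [553.0, 81.4, 80.5]
ee_rot: [0.705, -0.076, 0.701, 0.076]
force: [6.4, 2.9, -2.3]
grip_width: 0.262
```

```bash
python3 -c "
from h import *
st()"
```

```text
t 15.65 tcp [553.   81.4  80.5] yaw turned 0.397 arc turned 0.402 rad 120.9 Ftool [2.3 1.4 6.9] Ttool [-0.32 -0.92  0.61]
```

send_rows(rows="0 0 0.01 -0.25 0.23;0 0 0.02 -0.5 0.46;0 0 0.03 -0.75 0.69;0 0 0.04 -1 0.92;0 0 0.04 -1 0.92")

```text
time_s: 16.15
eef_pos: [543.6, 79.6, 80.6]
ee_rot: [0.708, -0.048, 0.703, 0.048]
force: [8.7, 4.5, -4.2]
grip_width: 0.262
```

```bash
python3 -c "
from h import *
st()"
```

```text
t 16.15 tcp [543.6  79.6  80.6] yaw turned 0.477 arc turned 0.481 rad 121.0 Ftool [4.2 3.3 9.2] Ttool [-0.52 -1.25  0.69]
```

send_rows(rows="0 0.02 0 -0.12 0.11;0 0.04 0.01 -0.24 0.23;0 0.05 0.01 -0.36 0.34;0 0.05 0.01 -0.36 0.34")

```text
time_s: 16.55
eef_pos: [540.6, 79.3, 80.4]
ee_rot: [0.709, -0.038, 0.703, 0.038]
force: [10.2, 5.2, -2.5]
grip_width: 0.263
```

```bash
python3 -c "
from h import *
st();wshot('w10')"
```

```text
t 16.55 tcp [540.6  79.3  80.4] yaw turned 0.506 arc turned 0.506 rad 121.0 Ftool [ 2.6  4.  10.7] Ttool [-0.45 -1.41  0.85]
tcp [540.61  79.25  80.41] ty yaw 96.13
```

View pics/w10.png

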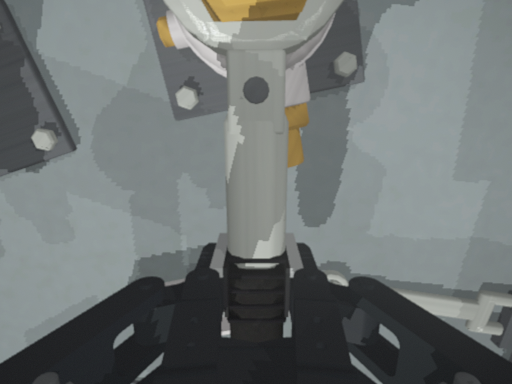

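```bash
cat >> h.py <<'E'
def headc(n):
    a=[cv2.resize(cv2.imread('pics/%s.png'%k)[0:110,165:345],None,fx=4,fy=4,interpolation=cv2.INTER_CUBIC)[:290] for k in ('w9',n)]
    cv2.imwrite('pics/%s_cmp.png'%n,np.vstack(a))
E
python3 -c "
from h import *
headc('w10')"
```

```text
(no output)
```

View pics/w10_cmp.png

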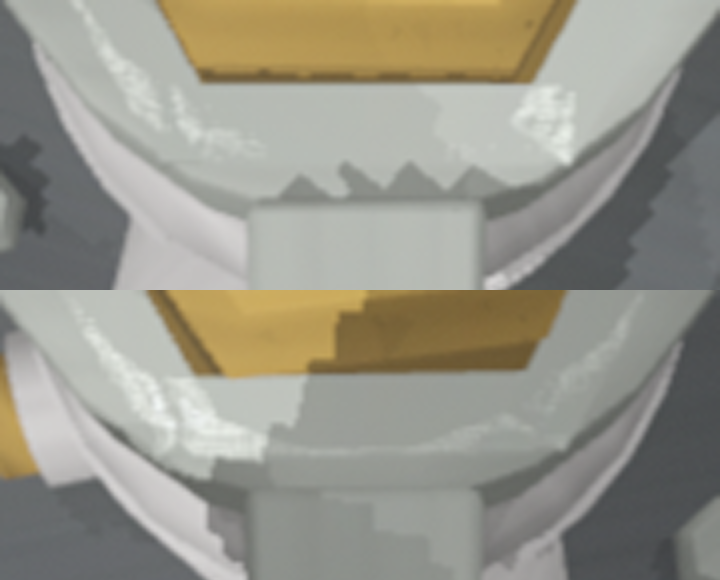

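send_rows(rows="0 0 0 -0.15 0.15;0 0 0.01 -0.3 0.3;0 0 0.01 -0.45 0.45;0 0 0.01 -0.45 0.45")

```text
time_s: 17.0
eef_pos: [536.4, 78.8, 80.5]
ee_rot: [0.71, -0.024, 0.704, 0.024]
force: [11.5, 5.8, -2.8]
grip_width: 0.264
```

```bash
python3 -c "
from h import *
st();wshot('w11');headc('w11')"
```

```text
t 17.0 tcp [536.4  78.8  80.5] yaw turned 0.546 arc turned 0.541 rad 121.1 Ftool [ 2.9  5.1 11.8] Ttool [-0.41 -1.55  0.84]
tcp [536.36  78.84  80.47] ty yaw 93.86
```

View pics/w11_cmp.png

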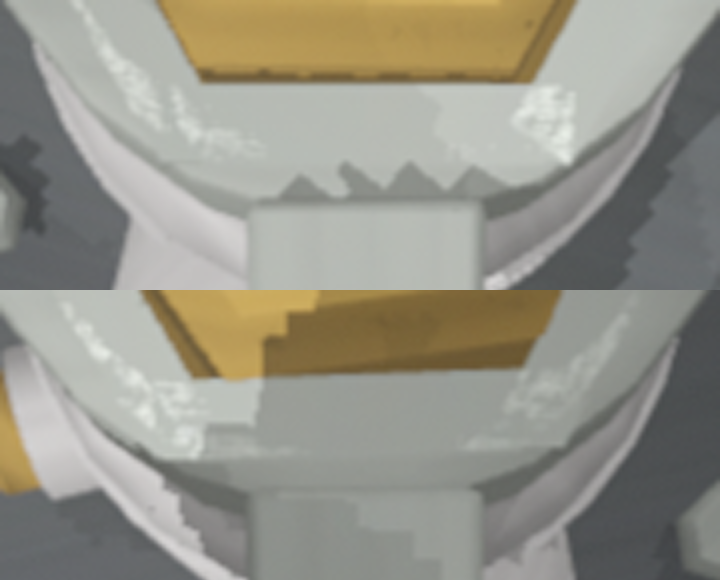

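send_rows(rows="0 0 0 -0.15 0.17;0 0 0.01 -0.3 0.34;0 0 0.01 -0.45 0.51;0 0 0.01 -0.45 0.51")

```text
time_s: 17.45
eef_pos: [532.1, 78.6, 80.5]
ee_rot: [0.71, -0.008, 0.704, 0.008]
force: [12.6, 5.5, -2.9]
grip_width: 0.265
```

```bash
python3 -c "
from h import *
st();wshot('w12');headc('w12')"
```

```text
t 17.45 tcp [532.1  78.6  80.5] yaw turned 0.591 arc turned 0.577 rad 121.0 Ftool [ 3.   5.2 12.7] Ttool [-0.31 -1.7   0.92]
tcp [532.09  78.63  80.52] ty yaw 91.3
```

View pics/w12_cmp.png

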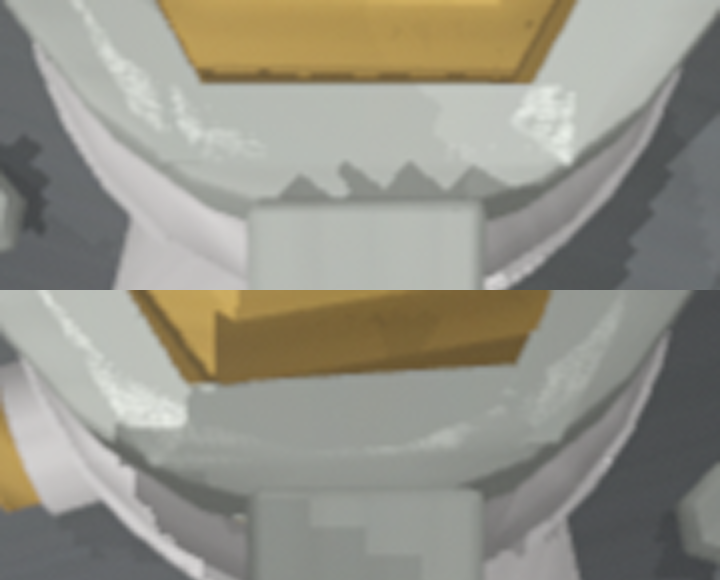

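The ring's lower edge is now tilted about 0.06 rad to the handle and the load has plateaued at about 1.26 N m at the pin, so the joint is starting to give. One more small step about the pin.

send_rows(rows="0 0 0 -0.15 0.2;0 0 0.01 -0.3 0.4;0 0 0.02 -0.45 0.6;0 0 0.02 -0.5 0.7;0 0 0.02 -0.5 0.7")

```text
time_s: 18.0
eef_pos: [527.2, 78.6, 80.5]
ee_rot: [0.71, 0.014, 0.704, -0.013]
force: [13.7, 5.1, -3.1]
grip_width: 0.266
```

```bash
python3 -c "
from h import *
st();wshot('w13');headc('w13')"
```

```text
t 18.0 tcp [527.2  78.6  80.5] yaw turned 0.652 arc turned 0.617 rad 121.0 Ftool [ 3.2  5.6 13.5] Ttool [-0.35 -1.7   0.99]
tcp [527.16  78.6   80.51] ty yaw 87.8
```

View pics/w13_cmp.png

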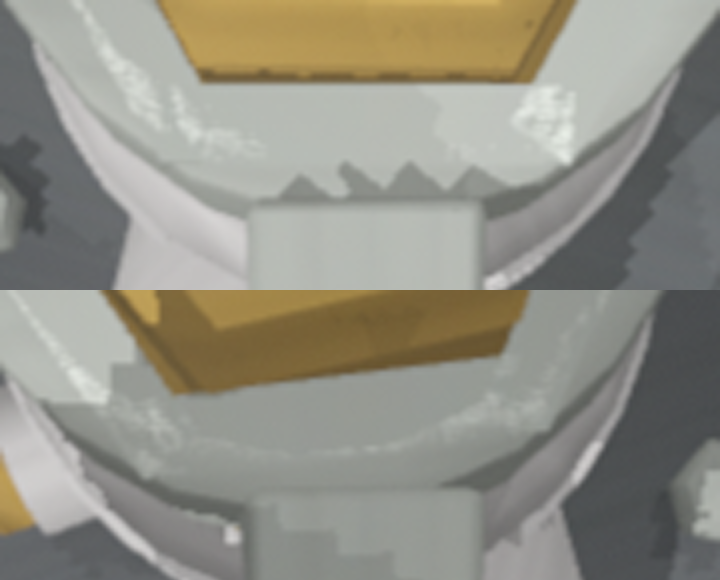

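The ring is tilted about 0.115 rad relative to the handle ((175,394) to (505,355)) while the force stays flat, so the joint has given. I stop here, hold briefly and ease off.

send_rows(rows="0 0 0 0 0;0 0 0 0.15 -0.23;0 0 0 0.3 -0.46;0 0 0.01 0.45 -0.69;0 0 0.02 0.6 -0.92;0 0 0.03 0.75 -1.15;0 0 0.03 0.75 -1.15")

```text
time_s: 18.75
eef_pos: [534.8, 78.7, 80.5]
ee_rot: [0.71, -0.022, 0.704, 0.022]
force: [12.7, 5.4, -3.6]
grip_width: 0.262
```

```bash
python3 -c "
from h import *
st();wshot('w14');headc('w14')"
```

```text
t 18.75 tcp [534.8  78.7  80.5] yaw turned 0.55 arc turned 0.555 rad 121.1 Ftool [ 3.7  4.6 13. ] Ttool [-0.37 -1.74  0.82]
tcp [534.76  78.73  80.47] ty yaw 93.6
```

View pics/w14_cmp.png

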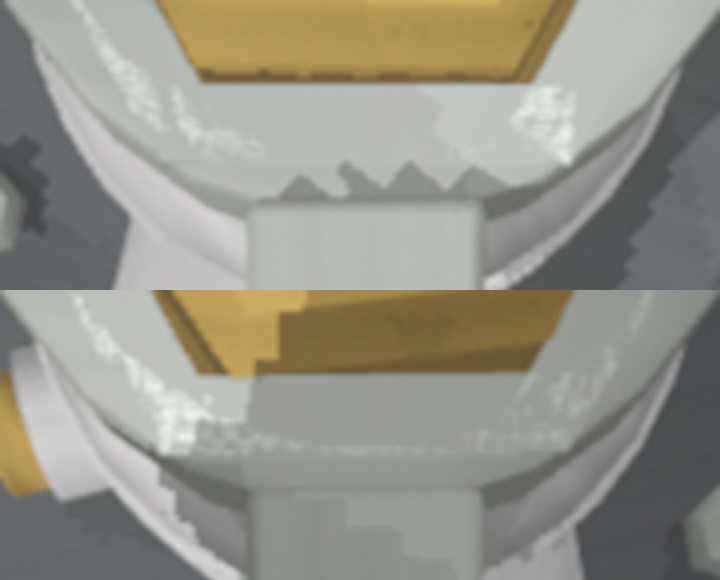

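send_rows(rows="0 0 0 0.08 -0.1;0 0 0 0.16 -0.2;0 0 0 0.24 -0.2;0 0 0 0.24 -0.2")

```text
time_s: 19.2
eef_pos: [535.9, 78.8, 80.2]
ee_rot: [0.708, -0.028, 0.705, 0.028]
force: [5.9, 3.7, -0.2]
grip_width: 0.263
```

```bash
python3 -c "
from h import *
st()"
```

```text
t 19.2 tcp [535.9  78.8  80.2] yaw turned 0.535 arc turned 0.545 rad 121.1 Ftool [0.2 3.2 6.2] Ttool [ 0.19 -0.78  0.74]
```

send_rows(rows="0 0 0.02 0.08 0.05;0 0 0.03 0.15 0;0 0 0.03 0.15 0")

```text
time_s: 19.5
eef_pos: [536.1, 78.8, 79.9]
ee_rot: [0.707, -0.028, 0.706, 0.028]
force: [1.4, -0.6, 2.6]
grip_width: 0.264
```

```bash
python3 -c "
from h import *
st()"
```

```text
t 19.5 tcp [536.1  78.8  79.9] yaw turned 0.533 arc turned 0.543 rad 121.1 Ftool [-2.6 -0.7  1.3] Ttool [ 0.05 -0.31  0.45]
```

The load is nearly gone. I back off about 0.045 rad into the 0.14 rad play so the flats are free, then check.

send_rows(rows="0 -0.03 0 0.2 -0.2;0 -0.04 0 0.4 -0.35;0 -0.05 0 0.55 -0.5;0 -0.05 0 0.55 -0.5")

```text
time_s: 19.9
eef_pos: [541.2, 79.3, 80.0]
ee_rot: [0.706, -0.044, 0.706, 0.044]
force: [1.1, -1.1, 0.5]
grip_width: 0.269
```

```bash
python3 -c "
from h import *
st()
wshot('w15');headc('w15')"
```

```text
t 19.9 tcp [541.2  79.3  80. ] yaw turned 0.488 arc turned 0.501 rad 121.0 Ftool [-0.5 -1.2  1. ] Ttool [ 0.07 -0.16  0.28]
tcp [541.17  79.33  79.95] ty yaw 97.17
```

View pics/w15_cmp.png

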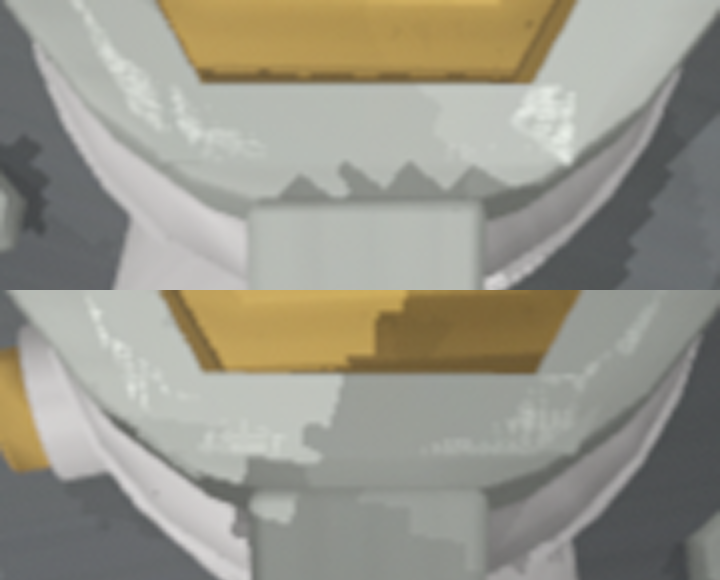

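The joint is straight, with the ring edge level, and all forces are about 1 N. Lifting off.

send_rows(rows="0 -0.3 0 0 0;0 -0.7 0 0 0;0 -1.1 0 0 0;0 -1.1 0 0 0")

```text
time_s: 20.35
eef_pos: [541.0, 79.4, 91.5]
ee_rot: [0.706, -0.044, 0.706, 0.044]
force: [2.2, -0.4, -4.5]
grip_width: 0.263
```

```bash
python3 -c "
from h import *
st()"
```

```text
t 20.35 tcp [541.   79.4  91.5] yaw turned 0.488 arc turned 0.502 rad 120.9 Ftool [ 4.5 -0.6  2.1] Ttool [ 0.09 -0.2  -0.07]
```

send_rows(rows="0 -0.5 0 0 0;0 -1 0 0 0;0 -2 0 0 0;0 -3.5 0 0 0;0 -4 0 0 0;0 -4 0 0 0")

```text
time_s: 20.95
eef_pos: [541.4, 79.4, 132.0]
ee_rot: [0.706, -0.044, 0.705, 0.044]
force: [-0.5, -0.5, -5.0]
grip_width: 0.262
```

```bash
python3 -c "
from h import *
st()
wshot('w16')
print(shift([561.56,-159.54,130]))"
```

```text
t 20.95 tcp [541.4  79.4 132. ] yaw turned 0.489 arc turned 0.499 rad 121.0 Ftool [ 5.  -0.5 -0.6] Ttool [-0.02  0.05 -0.04]
tcp [541.4   79.43 132.  ] ty yaw 97.14
(array([  0.12, -23.97,  -0.93]), 'toolz yaw', np.float64(7.1), 'turn', None)
```

View pics/w16.png

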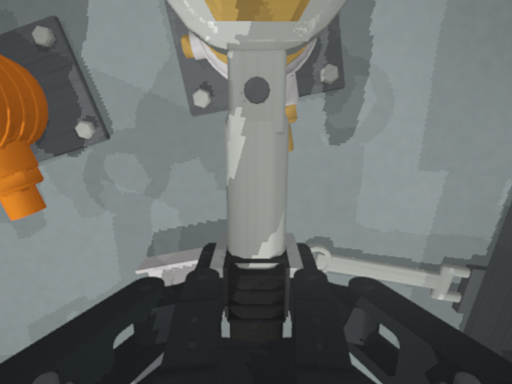

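Lifted clear: the wrench sits in the jaws as before (pin at (257,90)) and the cap is visible below the ring. Carrying it back.

send_rows(rows="0 0 -3 0 1.5;0 0 -6 0 3;0 0 -9 -0.2 4.7;0 0 -12 -0.4 6.4;0 0 -15 -0.6 8.1;0 0 -18 -0.7 9.8;0 0 -21 -0.8 11.5;0 0 -24 -0.9 13.2;0 0 -24 -0.9 14.9;0 0 -24 -0.9 16.6;0 0 -24 -0.9 18.3;0 0 -24 -0.9 20")

```text
time_s: 22.2
eef_pos: [561.5, -159.7, 130.1]
ee_rot: [-0.485, -0.514, -0.486, 0.514]
force: [0.1, -0.3, -4.4]
grip_width: 0.263
```

send_rows(rows="0 0 0 0 1.5;0 0 0 0 1.5;0 0 0 0 1.5;0 0 0 0 1.5")

```text
time_s: 22.6
eef_pos: [561.9, -159.8, 130.8]
ee_rot: [-0.453, -0.542, -0.454, 0.543]
force: [0.2, 1.2, -5.0]
grip_width: 0.267
```

```bash
python3 -c "
from h import *
wshot('w17')
print(shift([561.56,-159.54,60]),shift([561.56,-159.54,31.5]))"
```

```text
tcp [ 561.85 -159.77  130.77] ty yaw -10.22
(array([ 7.08, -0.03, -0.02]), 'toolz yaw', np.float64(-100.2), 'turn', None) (array([ 9.93, -0.03, -0.02]), 'toolz yaw', np.float64(-100.2), 'turn', None)
```

View pics/w17.png

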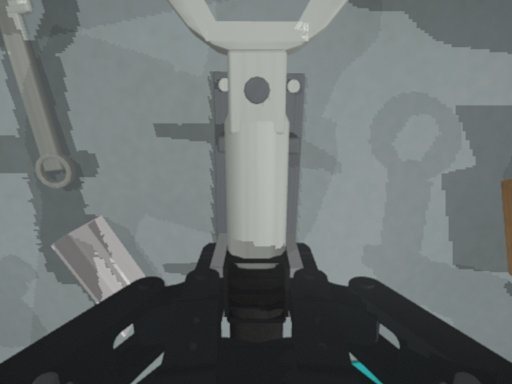

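The wrench is above the dark cradle and aligned with it (bolts at (224,85) and (294,86) either side). Lowering.

send_rows(rows="0 3 0 0 0;0 6 0 0 0;0 8 0 0 0;0 9 0 0 0;0 9.5 0 0 0;0 9.8 0 0 0;0 9.9 0 0 0;0 9.9 0 0 0")

```text
time_s: 23.45
eef_pos: [562.3, -160.0, 32.7]
ee_rot: [0.453, 0.543, 0.452, -0.543]
force: [-0.2, -0.1, -4.9]
grip_width: 0.261
```

```bash
python3 -c "
from h import *
s,p=wshot('w18');print(s['force'],s['wrist_torque'])"
```

```text
tcp [ 562.33 -159.99   32.74] ty yaw -10.35
[-0.16629463 -0.08492858 -4.86931945] [2.61870637e-02 1.02646694e-01 5.46162131e-05]
```

View pics/w18.png

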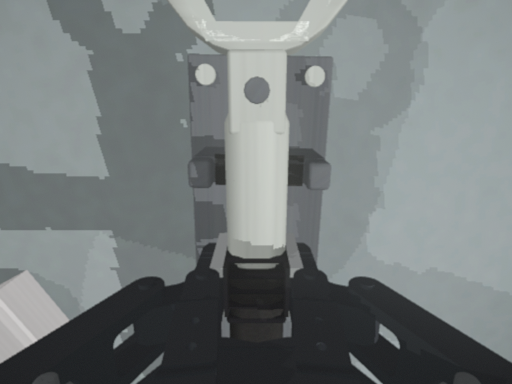

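Almost the same picture as when it was first grasped, about 1 mm higher. I'll set it down fully and then open.

send_rows(rows="0 0.1 -0.05 0 0;0 0.17 -0.05 0 0;0 0.17 -0.05 0 0")

```text
time_s: 23.8
eef_pos: [561.8, -159.9, 31.5]
ee_rot: [0.453, 0.543, 0.452, -0.543]
force: [-3.2, 0.4, 5.4]
grip_width: 0.262
```

send_rows(rows="0.35 0 0 0 0;0.5 0 0 0 0;1 0 0 0 0;1 0 0 0 0;1 0 0 0 0;1 0 0 0 0")

```text
time_s: 24.4
eef_pos: [561.5, -159.7, 30.3]
ee_rot: [-0.453, -0.543, -0.453, 0.543]
force: [0.6, 0.1, -1.4]
grip_width: 0.999
```

send_rows(rows="1 -2 0 0 0;1 -5 0 0 0;1 -9 0 0 0;1 -13 0 0 0;1 -17 6 0 0;1 -17 10 0 0;1 -17 10 0 0;1 -17 10 0 0")

```text
time_s: 25.2
eef_pos: [660.7, -177.9, 199.5]
ee_rot: [-0.453, -0.543, -0.453, 0.543]
force: [0.1, 0.3, -0.1]
grip_width: 1.002
```

```bash
python3 -c "
from h import *
s,p=wshot('w19')
for t in ['wrench_ring','wrench_grip','cradle_mid']: print(t,[(np.round(d['location'],1),d['confidence']) for d in nets.spot_point(p,t)])
print(shift([527.75,201.3,249.9]))"
```

```text
tcp [ 660.72 -177.85  199.49] ty yaw -10.34
wrench_ring []
wrench_grip [(array([ 520.6, -154.2,   47.9]), 0.64)]
cradle_mid [(array([ 531.9, -156.7,   53.3]), 0.78)]
(array([ -4.94, -19.74, -34.9 ]), 'toolz yaw', np.float64(-100.4), 'turn', None)
```

View pics/w19.png

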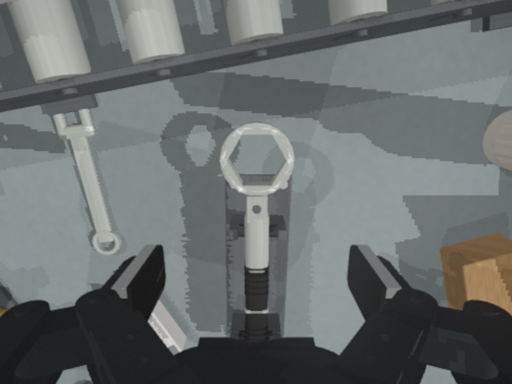

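The wrench lies straight in both saddles, ring at (257,160), and looks as it did at the start. Next I check the cap's angle from above.

send_rows(rows="1 -4.9 -19.7 -34.9 -27.1;1 -4.9 -19.7 -34.9 -27.1;1 -4.9 -19.7 -34.9 -27.1;1 -4.9 -19.7 -34.9 -27.1;1 -4.9 -19.7 -34.9 -27.1;1 -4.9 -19.7 -34.9 -27.1;1 -4.9 -19.7 -34.9 -27.1;1 -4.9 -19.7 -34.9 -27.1;1 -4.9 -19.7 -34.9 -27.1;1 -4.9 -19.7 -34.9 -27.1;1 -4.9 -19.7 -34.9 -27.1;1 -4.9 -19.7 -34.9 -27.1")

```text
time_s: 26.6
eef_pos: [527.9, 200.9, 249.6]
ee_rot: [0.707, -0.019, 0.707, 0.019]
force: [-0.2, 1.0, 0.6]
grip_width: 0.998
```

send_rows(rows="1 0 0 0 0;1 0 0 0 0")

```text
time_s: 26.8
eef_pos: [528.4, 200.8, 249.5]
ee_rot: [0.707, -0.016, 0.707, 0.016]
force: [-0.0, 0.2, -0.6]
grip_width: 0.997
```

```bash
python3 -c "
from h import *
s,p=wshot('w20')
rectt('w20','r20',(0,0),s['eef_pos'][2]-112)
q=capture('top');save(q,'top20')"
```

```text
tcp [528.39 200.82 249.52] ty yaw 92.53
```

View pics/r20.png

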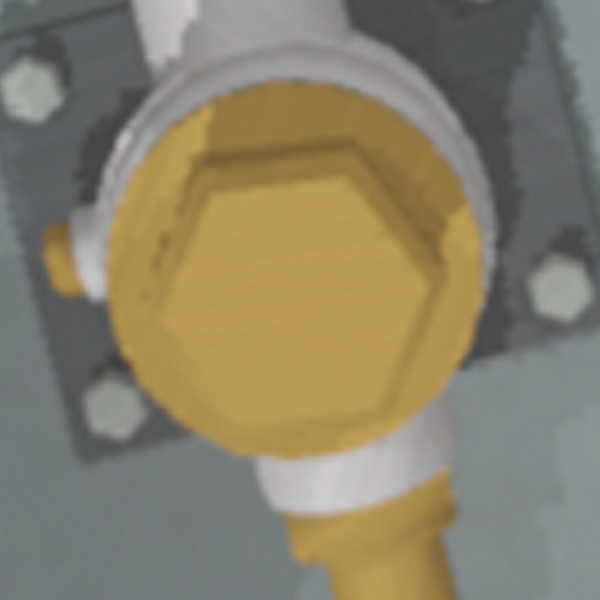

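View pics/top20.png

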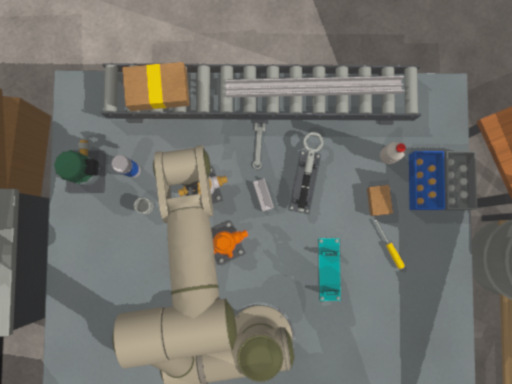

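The cap hexagon now faces about 98.8°, against about 124.8° before. The cap therefore turned about 0.455 rad clockwise, putting its final angle between 0.45 and 0.74 rad whatever the start. Nothing else has moved, so I'm handing the job in.

```bash
python3 -c "
from h import *
s=ctrl.sense();print(s['time_s'],s['force'])
print(workorder.finish_job())"
```

```text
26.9 [-0.40750842 -0.32940529  0.02609615]
the job is handed in; nothing more can be done
None
```

I tightened the strainer cap until the wrench's joint gave, laid the wrench back in its cradle and handed the job in at 26.9 s. The hand-in reports no verdict, so what follows rests on my own checks.

- **Seating:** The ring went down over the hexagon without resistance. It came to rest on the flange at a tool height of 80.2 mm, against 80.5 mm expected.
- **Tightening:** I turned clockwise in small arcs. The load levelled off at about 1.3 N m at the pin, with 13 N pull. I stopped when the pictures showed the joint given by about 0.115 rad; it must pass 0.06 and stay under 0.30.
- **Release:** After easing off, the joint looked straight in the picture and the forces were about 1 N, so I lifted the wrench off.
- **Cap angle:** The before and after pictures show the cap turned about 0.455 rad. With its hand-tight start between 0 and 0.28, the final angle is about 0.45 to 0.74 rad, inside the allowed 0.39 to 0.82. I had no direct reading of the cap angle itself.
- **Cradle and bench:** I released the wrench at the pose where I picked it up, to within about 1 mm, and it looks straight in both saddles. I saw nothing else moved in the pictures.
- **Disagreement:** The networks put the pulling point and the cradle point about 10 mm apart. They did the same before I touched the wrench, so I took it as network error; it is still within the 20 mm allowed.

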